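# Set and lock the bar-length stop on the smith's bench

### The job

Set the bar-length stop for the next bar: pull the sprung blade out by its orange post until its yellow pointer lines up with the red clip on the scale, and leave it there. Then turn the lock collar clockwise by its black grip bar until its yellow pointer stands on the red line, and let go. Leave the clip, the bottle, the tin and the hammer where they are.

Things in the scene. Friction and masses are not known exactly. Their poses are not given: they have to be found in the camera images.
- stop: Fixed green steel bracket, 440 mm wide (y) at its foot. Origin on the bench under the middle of its sloping face (380 mm wide, 170 mm deep); z up. The face leans 30 deg towards the bracket's -x (robot) side; its middle is 85 mm high, its edges 43 and 128 mm. On it from -y to +y: grey spring case 30 mm high, lock collar, blade with post; the clip's rail runs 58 mm up-slope of the face's middle.
- blade (a joint): How far the blade is pulled out, in m: 0 to 0.12, growing towards the bracket's +y. A light return spring (25 N/m) pulls it home but its drag (5 N) is greater, so it stays where it is left; it takes 5 to 8 N to pull out.
- post_grip (a point): On the axis of the blade's round orange pull post, 18 mm below its top and 22 mm above its foot block (34 x 26 mm, top 14 mm off the face). Post: 18 mm in diameter, 40 mm high, square to the face (leans 30 deg). Axes: x up-slope, y the pulling-out direction, z out of the face. At blade 0, 68 mm lie between the post's axis and the edge of the collar's boss.
- pointer_tip (a point): Tip of the yellow pointer of the blade (a thin bar running 61 mm up-slope from the post's axis). Axes as post_grip.
- clip_mark (a point): Near edge, mid-width, of the red clip (7 mm wide, 20 mm long up-slope, 10 mm high) on the scale rail; it marks the wanted length. Axes: x up-slope, y the blade's pulling-out direction, z out of the face. The blade is right when the pointer tip and this point are level in y. The clip grips its rail tightly (15 N).
- collar (a joint): Angle of the lock collar, rad: 0 with its pointer on the white line (open); grows clockwise seen from above the face. The pointer stands on the red line (locked) at 1.396, 80 deg on. It can turn past the line, to a stop at 1.8. It turns stiffly (about 0.12 N m) and stays where it is left.
- collar_grip (a point): On the collar's axis, in its black grip bar (60 mm long, 14 thick, 34 high), 12 mm below the bar's top and 22 mm above the steel ring (70 mm across, top 25 mm off the face). z is the collar's axis, out of the face. Turns with the collar: the bar and its yellow pointer end lie at +40 deg from this x axis towards its y axis; at joint 0 this x axis points straight up-slope.
- red_line (a point): Middle of the red line painted on the face beside the collar (24 x 9 mm, 60 mm from the collar's axis): the locked mark. It points at the collar's axis, 40 deg from up-slope towards the bracket's -y side. A white line at 40 deg to the +y side is the open mark. Axes as stop.
- bottle_mid (a point): Loose green bottle, 62 mm in diameter, 190 mm high, standing beside the bracket at its -y end; point half-way up.
- tin_mid (a point): Loose tin with a yellow label, 84 mm in diameter, 85 mm high, standing behind the bracket; point half-way up.
- hammer_grip (a point): Loose hammer lying flat beside the bracket at its +y end; point on its handle.

How it is judged (in metres and radians):
On the way, in this order (a step that is already met when the one before it is completed fails the run):
1. the blade's pointer is at the red clip, within 5 mm, with the collar still unlocked (y of pointer_tip in the frame of clip_mark between -0.005 and 0.005 m), for 0.3 s.
2. the collar's pointer is on the red line, within 8 degrees (value of joint collar between 1.256 and 1.536 rad), for 0.2 s.
At the end, for the whole second after the job is handed in: The blade's pointer is level with the red clip within 5 mm and the collar's pointer is on the red line within 8 degrees (0.14 rad) (all of step 1 and all of step 2); the robot touches nothing.
It fails at once if the red clip is shifted by more than 4 mm (distance of clip_mark from where it was at the start of the episode above 0.004 m).
It fails at once if the bottle, the tin or the hammer is moved by more than 25 mm (distance of any of bottle_mid, tin_mid, hammer_grip from where it was at the start of the episode above 0.025 m).
It also fails if it takes over 56 s, if anything falls off the work surface, if the arm or the gripper's body presses on something with over 40 N, if the wrist force passes 120 N, or if a joint passes its speed limit or range.

### The arm

A 6-joint arm with a two-finger parallel gripper is mounted at the origin on the work surface. World frame = base frame: x ahead of the robot, y to its left, z up, the work surface at z = 0. Lengths are in m, angles in degrees, forces in N, time in s.
With the tool pointing down it reaches from about 0.25 to 0.725 m from the base axis. Payload 9.7 kg.
Tool frame: the origin (TCP) lies between the finger pads; the fingertips stand 11 mm ahead of it and the grasp point (between the pads) lies 8 mm behind it; y points along the fingers, x is the direction in which the jaws open and shut, and the axes are right-handed (so a half turn about y gives the same grasp; the last joint's range is limited). The gripper opens to 85 mm and grips with 20 to 120 N. Pads are 22 mm wide; open, the fingers measure 114 mm over their backs; the gripper's body (76 mm by 85 mm) begins 54 mm behind the grasp point. The pads swing forward as they close: fully open they stand 13 mm farther back than shut.
Start: joints at [73.224, 4.979, 10.078, 95.1, 0, 90], TCP at [0.159, 0.527, 0.242] pointing down, gripper open.
Joint ranges: [-179.16, 179.16], [-48.56, 103.87], [-65.8, 70.77], [-126.05, 130.52], [-82.76, 87.17], [-180, 180]. Speed limits (degrees/s): [127.2, 127.2, 147.25, 180, 180, 180].

### API

Orientations are given as [roll, pitch, yaw] about the fixed x, y, z axes, in that order (R = Rz(yaw) Ry(pitch) Rx(roll)).
In Python, from workcell import bot, vision gives the robot as it stands. The module is installed in compiled form; this text tells all that it offers.
- The arm moves only by the shell command python3 -m crank 'ROWS' [OPENING] [FORCE]. ROWS is text: rows parted by semicolons, each of 6 numbers parted by spaces: the shift along the tool's x, y, z in m, then the turn, a rotation vector about the tool's x, y, z in rad. A call has 1 to 8 rows; each row is the pose to reach, as a shift and turn from the pose commanded when the call began, along the tool's axes at that moment; what a row does not reach only later rows make up. A row lasts 1/10 s, in which the tool goes at most 50 mm and 8.59 degrees, less where a joint would pass 70% of its speed; a pose out of reach is approached as far as the arm can. A call with a gripper value outside its range is refused whole. OPENING is the gripper's target within -1 to 1 (shut at 1, half-way at 0, fully open at -1), set as the call begins (- or left out, the last holds). The fingers move at their own pace and stop on an object; FORCE is the grip in N (left out, the last holds). Time passes only in rows, so rows that repeat a pose let the fingers close. It gives the time, the measured TCP pose, the force and the opening at its end, in the units of the state.
- bot.get_obs(): the state, without advancing time (a new reading comes with each control period).
- vision.camera(name): name is "scene" or "top"; returns the picture (420x560x3 uint8, red, green, blue); there is no depth.
- vision.get_calibration(name): a dict with "fx", "fy", "cx", "cy" (pixels), "rvec" (rotation vector, rad) and "tvec" (3), from world to camera coordinates, as OpenCV has them. Camera axes: x right, y down, z forward; pixel columns grow to the right and rows downward; lengths in m; the calibration is good to about 2 mm. A picture is of the moment at which its call begins. get_calibration takes no time and is no camera call.
- bot.job_done(): hands the job in, once; it reports no verdict.
The state is a dict: "time": time; "q": joint angles; "qd": joint speeds; "joint_efforts": joint torques, N m; "ee_pos": TCP position; "tcp_rot": TCP orientation; "wrist_force": force on the tool from outside, world axes, zero at the start; "torque": the same for the moment, N m; "opening": finger opening in m.
Only numpy, scipy, OpenCV 4.12 (cv2) and the standard library are available. Lean on these libraries where they do the work, as an engineer would, in place of code of your own. Each camera call takes 0.05 s, during which the arm holds its last target. There are 200 camera calls.

## Working session

There is one attempt and no reset: what is moved stays moved. The work goes in short steps, Python scripts to look and compute and a shell command to move; the robot and the scene stay as the last step left them, time stands still between calls to the robot, and variables do not carry over. Pictures are saved under pics/ and viewed, about 8 in all and at most 12, crops included, and the job is handed in when it is done.

```bash
mkdir -p pics
python3 - <<'E'
from workcell import bot,vision
import cv2
print(bot.get_obs())
for n in("scene","top"):
    im=vision.camera(n); cv2.imwrite(f"pics/{n}0.png",im[:,:,::-1]); print(vision.get_calibration(n))
E
```

```text
{'time': 0.0, 'q': array([7.32229604e+01, 5.00868833e+00, 1.00355894e+01, 9.51002159e+01,
       7.39939286e-05, 9.00011161e+01]), 'qd': array([-0.06894579,  0.01760684,  0.00782514, -0.05530854, -0.07223511,
       -0.03306655]), 'joint_efforts': array([-1.88672916e-04, -5.20387173e+01,  4.64806223e+01,  1.61794585e-02,
        2.13810904e-04,  6.03206018e-07]), 'ee_pos': array([0.15869369, 0.52638235, 0.24161638]), 'tcp_rot': array([-8.99999274e+01,  7.33148223e-02,  7.32218443e+01]), 'wrist_force': array([ 0.06643763, -0.3662791 ,  0.2889408 ]), 'torque': array([-0.02388403,  0.07610109,  0.00836783]), 'opening': 0.08527724229449722}
{'fx': 416.47729418188317, 'fy': 416.47729418188317, 'cx': 278.92054620170956, 'cy': 198.06545131006044, 'rvec': array([ 0.9225415 ,  2.65265361, -0.8762424 ]), 'tvec': array([ 0.4684602 , -0.28275076,  1.40158415])}
{'fx': 418.29185001135636, 'fy': 418.29185001135636, 'cx': 274.92442486809983, 'cy': 219.28256544714552, 'rvec': array([ 2.13556299, -2.14293638,  0.15845981]), 'tvec': array([0.01855215, 0.61989512, 1.10417259])}
```

View pics/scene0.png

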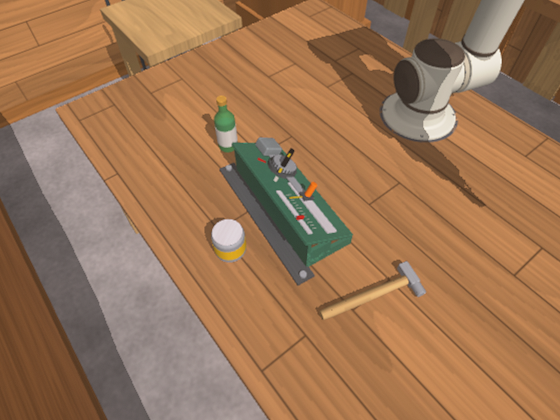

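View pics/top0.png

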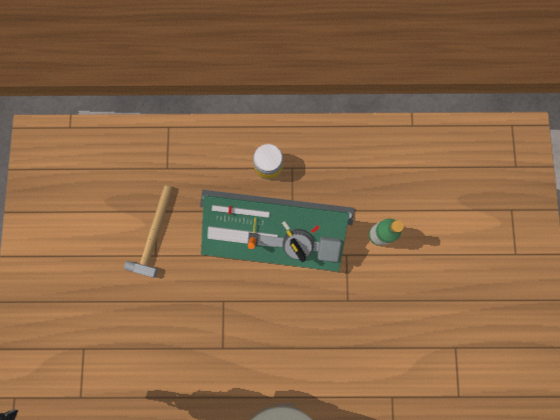

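Run:
```python
import cv2
a=cv2.imread("pics/top0.png")[185:275,195:360]; cv2.imwrite("pics/topc.png",cv2.resize(a,None,fx=4.8,fy=4.8,interpolation=cv2.INTER_CUBIC))
a=cv2.imread("pics/scene0.png")[130:285,215:360]; cv2.imwrite("pics/scenec.png",cv2.resize(a,None,fx=3.8,fy=3.8,interpolation=cv2.INTER_CUBIC))
```

```text
(no output)
```

View pics/topc.png

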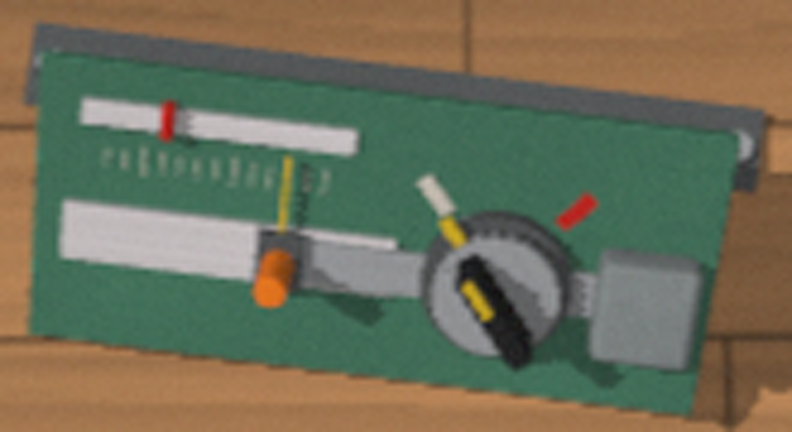

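View pics/scenec.png

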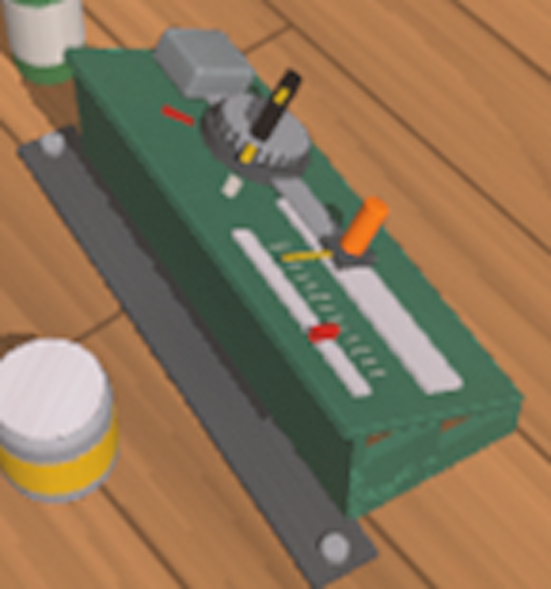

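```bash
cat > h.py <<'E'
import numpy as np,cv2
from workcell import bot,vision
from scipy.spatial.transform import Rotation as Ro
C={n:vision.get_calibration(n) for n in("scene","top")}
def proj(n,P):
    c=C[n];K=np.array([[c['fx'],0,c['cx']],[0,c['fy'],c['cy']],[0,0,1.]])
    return cv2.projectPoints(np.atleast_2d(P).astype(float),c['rvec'],c['tvec'],K,None)[0][:,0]
a=np.radians(30);F=np.array([[np.cos(a),0,-np.sin(a)],[0,1,0],[np.sin(a),0,np.cos(a)]])
def face(p): # returns R (cols u,y,n), origin mid-face
    R=Ro.from_euler('z',p[2]).as_matrix()@F
    return R,np.array([p[0],p[1],.085])
def W(p,x,y,z):
    R,o=face(p); return o+R@np.array([x,y,z])
E
cat > fit.py <<'E'
from h import *
from scipy.optimize import least_squares
T=lambda x,y:(195+(x+.5)/4.8-.5,185+(y+.5)/4.8-.5); S=lambda x,y:(215+(x+.5)/3.8-.5,130+(y+.5)/3.8-.5)
s40,c40=np.sin(np.radians(40)),np.cos(np.radians(40))
# p: x y yaw xc yc xb yp yclip
def pts(p):
    xc,yc,xb,yp,yk=p[3:]
    return [('UL',.085,.19,0,T(40,52),S(348,437)),('UR',.085,-.19,0,T(737,135),S(70,48)),('LR',-.085,-.19,0,T(692,413),None),('LL',-.085,.19,0,T(30,333),S(520,400)),
 ('red',xc+.06*c40,yc-.06*s40,0.0,T(577,212),S(179,116)),('white',xc+.06*c40,yc+.06*s40,0,T(433,195),S(232,186)),
 ('ring',xc,yc,.025,T(501,295),None),('ptop',xb,yp,.054,T(270,291),S(375,207)),('tip',xb+.061,yp,.012,T(289,157),S(285,257)),('clip',.058,yk,.010,T(168,121),S(324,331))]
def res(p):
    r=[]
    for n,x,y,z,t,s in pts(p):
        for cam,m in(('top',t),('scene',s)):
            if m: r+=list(proj(cam,W(p,x,y,z))[0]-m)
    return np.array(r)
f=least_squares(res,[.5,0,0,0,-.05,0,.05,.1],loss='soft_l1'); p=f.x
print(np.round(p,4),'yaw',np.degrees(p[2]))
for n,x,y,z,t,s in pts(p): print(n,*(np.round(proj(c,W(p,x,y,z))[0]-m,1) for c,m in(('top',t),('scene',s)) if m))
print('pull',p[7]-p[6],'post-collar',p[6]-p[4])
np.save('p.npy',p)
print('post grip',W(p,p[5],p[6],.036),'collar grip',W(p,p[3],p[4],.047),'\n',face(p)[0])
E
python3 fit.py
```

```text
[ 0.5753  0.0232 -0.1272 -0.0164 -0.0711 -0.0151  0.0494  0.1159] yaw -7.289611889666848
UL [-0.1 -0.6] [ 0.8 -0.7]
UR [ 1.1 -0.1] [-1.3 -0.4]
LR [-0.1  0.4]
LL [-0.7 -0.3] [ 1.9 -0. ]
red [ 0.3 -0.2] [-0.2  0.2]
white [ 1.  -0.2] [0.1 0.4]
ring [-0.9  0.6]
ptop [ 0.1 -0.1] [ 0.7 -0.3]
tip [ 0.  -0.2] [-0.1 -0.1]
clip [ 0.2 -0.5] [0.1 0.2]
pull 0.0664325985327925 post-collar 0.12055378368061145
post grip [0.55073823 0.07620467 0.10862255] collar grip [ 0.52888911 -0.04253652  0.11751024] 
 [[ 0.85902572  0.12688477 -0.49595873]
 [-0.10988543  0.99191746  0.06344238]
 [ 0.5         0.          0.8660254 ]]
```

```bash
cat > g.py <<'E'
from h import *
import sys
# g.py x y z jawdeg : grasp point in face coords (mm), jaw angle from up-slope towards +y
p=np.load('p.npy');R,o=face(p);o_=bot.get_obs()
x,y,z,j=map(float,sys.argv[1:5]);j=np.radians(j)
tx=R@[np.cos(j),np.sin(j),0];ty=-R[:,2];Rt=np.c_[tx,ty,np.cross(tx,ty)]
tcp=o+R@np.array([x,y,z])/1e3+.008*ty
R0=Ro.from_euler('xyz',o_['tcp_rot'],degrees=True).as_matrix()
print('tcp target',np.round(tcp,4),'row',np.round(R0.T@(tcp-o_['ee_pos']),4),np.round(Ro.from_matrix(R0.T@Rt).as_rotvec(),4))
g=R.T@(o_['ee_pos']-.008*R0[:,1]-o)*1e3
print('t',o_['time'],'grasp pt now (face mm)',g.round(1),'q',o_['q'].round(1),'F(face)',(R.T@o_['wrist_force']).round(1),'open',round(o_['opening'],4))
E
python3 g.py -15 49.5 140 90; python3 -m crank 2>&1 | head -5
```

```text
tcp target [0.5032 0.0823 0.1918] row [-0.3257  0.0502 -0.4581] [-0.5225 -0.1615 -0.0445]
t 0.1 grasp pt now (face mm) [-330.8  446.3  381.1] q [73.2  5.  10.  95.1  0.  90. ] F(face) [-0.3 -0.8 -0.5] open 0.0854
invalid input
```

```bash
T="-0.3257 0.02 -0.4581 -0.5225 -0.1615 -0.0445"; python3 -m crank '-0.326 0.02 -0.458 -0.52 -0.16 -0.045; -0.326 0.02 -0.458 -0.52 -0.16 -0.045; -0.326 0.02 -0.458 -0.52 -0.16 -0.045; -0.326 0.02 -0.458 -0.52 -0.16 -0.045; -0.326 0.02 -0.458 -0.52 -0.16 -0.045; -0.326 0.02 -0.458 -0.52 -0.16 -0.045; -0.326 0.02 -0.458 -0.52 -0.16 -0.045; -0.326 0.02 -0.458 -0.52 -0.16 -0.045' 0 40; python3 g.py -15 49.5 110 90
```

```text
time: 0.9
ee_pos: [0.4042, 0.209, 0.228]
tcp_rot: [-119.9, -0.1, 82.7]
wrist_force: [1.3, 1.0, 0.0]
opening: 0.0429
tcp target [0.5181 0.0804 0.1658] row [-0.1132  0.1182 -0.0812] [-0.0013 -0.0014  0.0021]
t 0.9 grasp pt now (face mm) [-95.9 162.6 228.5] q [ 40.1 -30.9 -26.1  73.4 -21.4  43.3] F(face) [ 1.   1.1 -0.5] open 0.0429
```

```bash
python3 -m crank '-0.113 0.118 -0.081 0 0 0; -0.113 0.118 -0.081 0 0 0; -0.113 0.118 -0.081 0 0 0; -0.113 0.118 -0.081 0 0 0; -0.113 0.118 -0.081 0 0 0; -0.113 0.118 -0.081 0 0 0; -0.113 0.118 -0.081 0 0 0'; python3 g.py -15 49.5 39 90
```

```text
time: 1.6
ee_pos: [0.5169, 0.0828, 0.1662]
tcp_rot: [-119.9, -0.1, 82.7]
wrist_force: [-0.2, -0.2, 0.1]
opening: 0.0428
tcp target [0.5533 0.0759 0.1043] row [-0.0023  0.0721 -0.0013] [-0.002  -0.0017  0.0018]
t 1.6 grasp pt now (face mm) [-16.1  51.7 111.1] q [ 14.6 -27.5 -31.6  57.7 -10.6  19.3] F(face) [-0.1 -0.3  0.2] open 0.0428
```

```bash
python3 -m crank '-0.002 0.035 -0.001 0 0 0; -0.002 0.06 -0.001 0 0 0;-0.002 0.072 -0.001 0 0 0;-0.002 0.072 -0.001 0 0 0'; python3 g.py -15 49.5 39 90
python3 - <<'E'
from h import *
for i,n in enumerate(("top","scene")):
    im=vision.camera(n)[:,:,::-1]; c=im[185:285,195:360] if n=="top" else im[130:285,215:360]
    cv2.imwrite(f"pics/{n}1.png",c)
a=cv2.imread("pics/top1.png");b=cv2.imread("pics/scene1.png")
a=cv2.resize(a,(410,248),interpolation=2);b=cv2.resize(b,(388,415),interpolation=2)
o=np.zeros((415,798,3),np.uint8);o[:248,:410]=a;o[:,410:]=b;cv2.imwrite("pics/both1.png",o)
E
```

```text
time: 2.0
ee_pos: [0.5526, 0.0764, 0.1025]
tcp_rot: [-119.7, -0.1, 82.7]
wrist_force: [-0.2, 0.2, 0.5]
opening: 0.0428
tcp target [0.5533 0.0759 0.1043] row [-0.0004 -0.0012 -0.0016] [-0.0046 -0.0007  0.0013]
t 2.0 grasp pt now (face mm) [-16.5  49.8  37.8] q [ 12.6 -21.4 -34.7  48.5  -9.6  17.5] F(face) [0.  0.2 0.5] open 0.0428
```

View pics/both1.png

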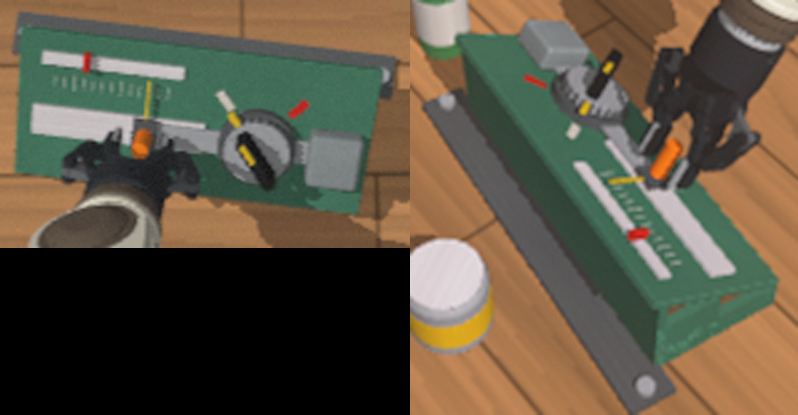

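The fingers straddle the orange post (top view about (143,142), scene about (665,160)), clear of everything else. Closing.

```bash
python3 -m crank '0 -0.001 0 0 0 0;0 -0.001 0 0 0 0;0 -0.001 0 0 0 0;0 -0.001 0 0 0 0;0 -0.001 0 0 0 0;0 -0.001 0 0 0 0' 1 40; python3 g.py -15 115.9 39 90
```

```text
time: 2.7
ee_pos: [0.5531, 0.0759, 0.1067]
tcp_rot: [-120.0, -0.2, 82.7]
wrist_force: [-6.6, 0.2, 5.8]
opening: 0.017
tcp target [0.5617 0.1418 0.1043] row [0.0664 0.0022 0.0011] [-0.0002 -0.0024  0.0021]
t 2.7 grasp pt now (face mm) [-14.   49.4  41.1] q [ 12.5 -21.7 -34.5  48.7  -9.6  17.5] F(face) [-2.8 -0.6  8.3] open 0.017
```

```bash
python3 -m crank '0.012 -0.001 0 0 0 0;0.025 -0.001 0 0 0 0;0.038 -0.001 0 0 0 0;0.05 -0.001 0 0 0 0;0.06 -0.001 0 0 0 0;0.066 -0.001 0 0 0 0;0.066 -0.001 0 0 0 0;0.066 -0.001 0 0 0 0'; python3 g.py -15 115.9 39 90
cat > look.py <<'E'
from h import *
import sys
k=sys.argv[1]
im={n:vision.camera(n)[:,:,::-1] for n in("top","scene")}
a=im["top"][185:275,195:270];b=im["scene"][185:260,265:335]
o=np.zeros((480,800,3),np.uint8)
a=cv2.resize(a,None,fx=5,fy=5,interpolation=2);b=cv2.resize(b,None,fx=6,fy=6,interpolation=2)
o[:450,:375]=a;o[:450,380:800]=b;cv2.imwrite(f"pics/look{k}.png",o)
E
python3 look.py 1
```

```text
time: 3.5
ee_pos: [0.5613, 0.1412, 0.1067]
tcp_rot: [-120.0, -0.1, 82.6]
wrist_force: [5.5, -1.2, -2.0]
opening: 0.0167
tcp target [0.5617 0.1418 0.1043] row [0.0006 0.0022 0.0008] [-0.0006 -0.0026  0.0013]
t 3.5 grasp pt now (face mm) [-14.2 115.3  41.2] q [ 20.4 -17.2 -31.   49.1 -13.4  24.6] F(face) [ 3.9 -0.5 -4.6] open 0.0167
```

View pics/look1.png

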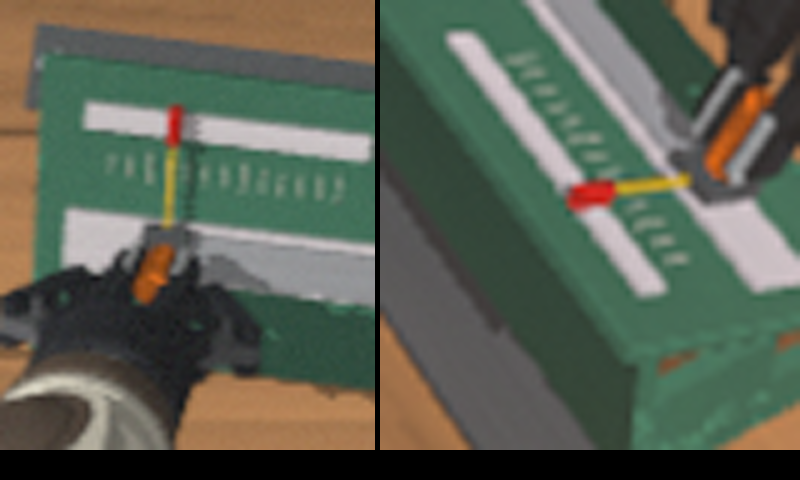

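The pointer tip (171,148 top; 618,188 scene) meets the middle of the clip's near edge (174,145; 615,192), so it agrees to about 1.5 mm. Releasing and backing off.

```bash
python3 -m crank '0 0 0 0 0 0;0 0 0 0 0 0;0 0 0 0 0 0;0 -0.01 0 0 0 0;0 -0.04 0 0 0 0;0 -0.085 0 0 0 0;0 -0.1 0 0 0 0;0 -0.1 0 0 0 0' 0; python3 g.py -16.4 -71 120 130; python3 look.py 2
```

```text
time: 4.4
ee_pos: [0.5116, 0.1481, 0.1965]
tcp_rot: [-120.1, -0.3, 82.7]
wrist_force: [1.1, -0.0, -0.1]
opening: 0.0425
tcp target [ 0.4967 -0.0383  0.1738] row [-0.1869  0.0233  0.0032] [ 0.0038 -0.7011  0.0032]
t 4.4 grasp pt now (face mm) [-12.7 115.7 144.1] q [ 23.7 -24.6 -26.3  61.7 -14.8  27.6] F(face) [ 0.9  0.1 -0.7] open 0.0425
```

View pics/look2.png

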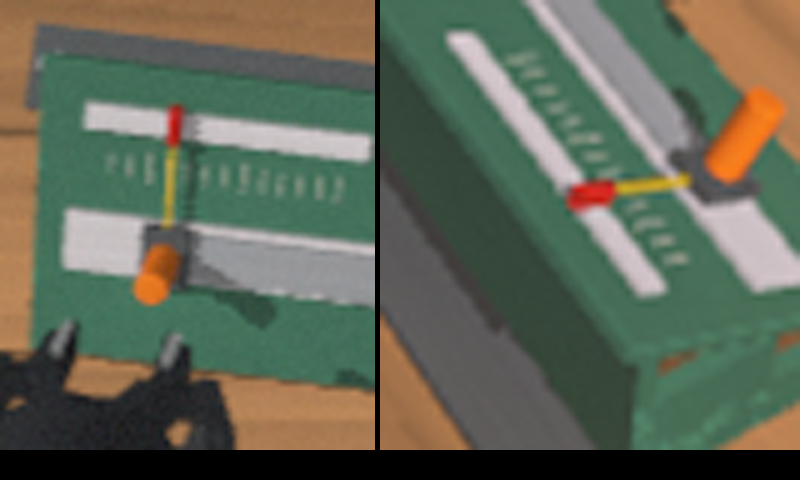

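The blade stayed put after release: the pointer still meets the clip at the same pixels. Next, the collar.

```bash
python3 -m crank '-0.187 0.023 0.003 0 -0.7 0;-0.187 0.023 0.003 0 -0.7 0;-0.187 0.023 0.003 0 -0.7 0;-0.187 0.023 0.003 0 -0.7 0;-0.187 0.023 0.003 0 -0.7 0;-0.187 0.023 0.003 0 -0.7 0;-0.187 0.023 0.003 0 -0.7 0;-0.187 0.023 0.003 0 -0.7 0'; python3 g.py -16 -71 50 130
```

```text
time: 5.3
ee_pos: [0.496, -0.0392, 0.1694]
tcp_rot: [-113.7, 18.5, 118.7]
wrist_force: [0.3, -0.1, -0.2]
opening: 0.0429
tcp target [ 0.5317 -0.0428  0.1134] row [-0.0014  0.0665 -0.0031] [-0.0023 -0.0022  0.0034]
t 5.3 grasp pt now (face mm) [-19.  -72.  116.5] q [ -3.5 -33.1 -34.8  58.6  -1.8 -36.6] F(face) [ 0.1 -0.  -0.3] open 0.0429
```

```bash
python3 -m crank '-0.001 0.03 -0.003 0 0 0;-0.001 0.055 -0.003 0 0 0;-0.001 0.066 -0.003 0 0 0;-0.001 0.066 -0.003 0 0 0'; python3 g.py -16 -71 50 130;python3 - <<'E'
from h import *
im={n:vision.camera(n)[:,:,::-1] for n in("top","scene")}
a=im["top"][210:285,265:345];b=im["scene"][125:205,240:310]
o=np.zeros((400,750,3),np.uint8)
o[:375,:400]=cv2.resize(a,None,fx=5,fy=5,interpolation=2);o[:400,400:]=cv2.resize(b,None,fx=5,fy=5,interpolation=2);cv2.imwrite("pics/col1.png",o)
E
```

```text
time: 5.7
ee_pos: [0.5308, -0.0419, 0.1127]
tcp_rot: [-113.6, 18.5, 118.8]
wrist_force: [-0.4, -0.1, -0.3]
opening: 0.0428
tcp target [ 0.5317 -0.0428  0.1134] row [-0.0014 -0.0001 -0.0004] [-0.0035 -0.0002  0.005 ]
t 5.7 grasp pt now (face mm) [-17.2 -70.2  49.9] q [ -3.6 -27.  -37.4  50.   -1.7 -36.8] F(face) [-0.4 -0.1 -0.1] open 0.0428
```

View pics/col1.png

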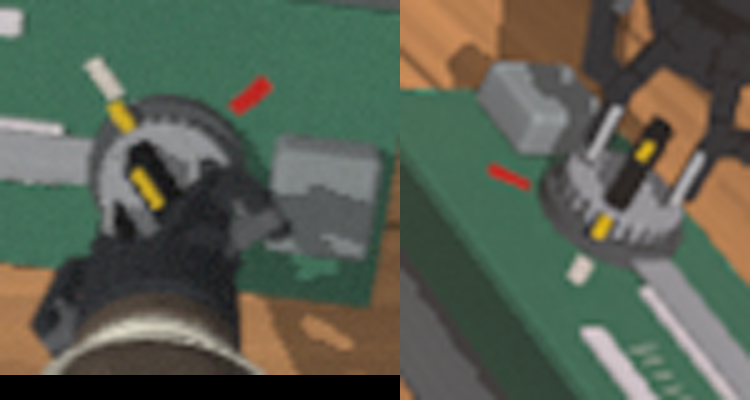

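The bar (scene about (635,165)) sits midway between the pads and its pointer is on the white line. Grip, then turn.

```bash
python3 -m crank '-0.001 0 0 0 0 0;-0.001 -0.001 0 0 0 0;-0.001 -0.001 0 0 0 0;-0.001 -0.001 0 0 0 0;-0.001 -0.001 0 0 0 0;-0.001 -0.001 0 0 0 0;-0.001 -0.001 0 0 0 0' 1 50; python3 g.py -16 -71 50 50
```

```text
time: 6.5
ee_pos: [0.5311, -0.0422, 0.117]
tcp_rot: [-113.9, 18.5, 118.8]
wrist_force: [-7.8, 7.4, 3.5]
opening: 0.0133
tcp target [ 0.5317 -0.0428  0.1134] row [0.0004 0.0035 0.0013] [-0.0022  1.3964  0.004 ]
t 6.5 grasp pt now (face mm) [-14.8 -70.5  53.5] q [ -3.7 -27.3 -37.2  50.3  -1.6 -36.9] F(face) [-5.8  6.4  7.4] open 0.0133
```

```bash
python3 -m crank '0 0 0 0 0.13 0;0 0 0 0 0.26 0;0 0 0 0 0.39 0;0 0 0 0 0.52 0;0 0 0 0 0.65 0;0 0 0 0 0.78 0;0 0 0 0 0.91 0;0 0 0 0 0.91 0'; python3 g.py -16 -71 50 50
```

```text
time: 7.3
ee_pos: [0.5312, -0.0439, 0.1172]
tcp_rot: [-119.3, -6.2, 71.9]
wrist_force: [-6.0, -3.6, 2.6]
opening: 0.0131
tcp target [ 0.5317 -0.0428  0.1134] row [0.0008 0.0035 0.0018] [-0.0009  0.4808 -0.001 ]
t 7.3 grasp pt now (face mm) [-14.4 -72.2  53.5] q [ -3.8 -27.3 -37.2  50.2  -1.8  15.5] F(face) [-3.5 -4.4  4.9] open 0.0131
```

```bash
python3 -m crank '0 0 0 0 0.13 0;0 0 0 0 0.26 0;0 0 0 0 0.39 0;0 0 0 0 0.485 0;0 0 0 0 0.485 0;0 0 0 0 0.485 0'; python3 g.py -16 -71 50 50
python3 -m crank '0 0 0 0 0 0;0 0 0 0 0 0;0 0 0 0 0 0;0 -0.01 0 0 0 0;0 -0.04 0 0 0 0;0 -0.085 0 0 0 0;0 -0.12 0 0 0 0;0 -0.12 0 0 0 0' 0
python3 - <<'E'
from h import *
im={n:vision.camera(n)[:,:,::-1] for n in("top","scene")}
for n in im: cv2.imwrite(f"pics/{n}_end.png",im[n])
a=im["top"][190:270,200:350];b=im["scene"][125:260,235:335]
o=np.zeros((540,800,3),np.uint8)
o[:213,:400]=cv2.resize(a,(400,213),interpolation=2);o[:540,400:]=cv2.resize(b,(400,540),interpolation=2)
o[220:540,:400]=cv2.resize(im["top"][215:263,275:335],(400,320),interpolation=2)
cv2.imwrite("pics/end.png",o)
E
```

```text
time: 7.9
ee_pos: [0.5308, -0.0447, 0.117]
tcp_rot: [-113.8, -18.6, 46.6]
wrist_force: [-8.9, -7.5, 5.2]
opening: 0.0129
tcp target [ 0.5317 -0.0428  0.1134] row [0.0008 0.0034 0.0022] [ 0.     -0.0006 -0.0033]
t 7.9 grasp pt now (face mm) [-14.8 -73.   53.4] q [ -3.9 -27.3 -37.2  50.3  -1.9  43. ] F(face) [-4.2 -8.6  8.4] open 0.0129
time: 8.7
ee_pos: [0.4722, -0.0355, 0.2269]
tcp_rot: [-114.1, -19.0, 46.9]
wrist_force: [0.3, -0.2, 0.2]
opening: 0.0428
```

View pics/end.png

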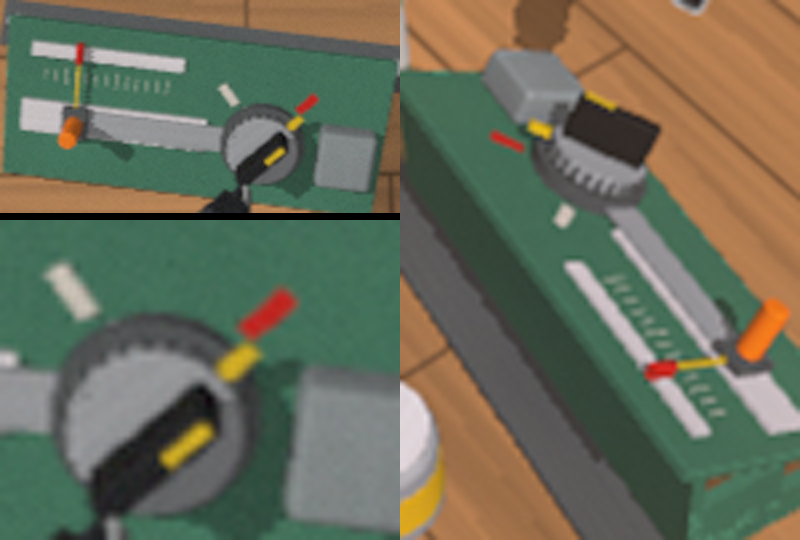

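The pointer (bottom panel about (239,363)) stands at the red line (270,313), and the blade is still level with the clip. A numeric check of both:

Run:
```python
from h import *
from scipy.optimize import least_squares
p=np.load('p.npy');xc,yc=-.0158,p[4]
def ang(t,s):
    f=least_squares(lambda v:np.r_[proj('top',W(p,*v))[0]-t,proj('scene',W(p,*v))[0]-s],[.02,-.1,.02]); v=f.x
    d=v-[xc,yc,0]; return v.round(4),np.degrees(np.arctan2(d[1],d[0])).round(1),np.hypot(*d[:2]).round(4),np.abs(f.fun).max().round(2)
print('before',ang((195+454/4.8,185+233/4.8),(215+248/3.8,130+154/3.8)))
print('after',ang((275+239/6.667,215+(363-220)/6.667),(235+140/4,125+130/4)))
def yat(cam,px,z,x): return least_squares(lambda v:proj(cam,W(p,v[1],v[0],z))[0]-px,[.11,x]).x.round(4)
print('tip',yat('top',(195+171/5,185+150/5),.012,.045),yat('scene',(265+(618-380)/6,185+188/6),.012,.045))
print('clip centre',yat('top',(195+175.5/5,185+125/5),.010,.058),yat('scene',(265+(592-380)/6,185+195/6),.010,.058))
```

```text
before (array([ 0.0148, -0.0451,  0.0182]), np.float64(40.3), np.float64(0.0402), np.float64(0.12))
after (array([ 0.0137, -0.1007,  0.0175]), np.float64(-45.1), np.float64(0.0418), np.float64(0.13))
tip [0.1162 0.0429] [0.1176 0.0444]
clip centre [0.1151 0.0562] [0.1178 0.0582]
```

Run:
```python
from h import *
p=np.load('p.npy');xc,yc=-.0158,p[4]
im={n:cv2.imread(f"pics/{n}_end.png") for n in("top","scene")}
o=np.zeros((400,800,3),np.uint8)
for k,(n,x0,y0,w) in enumerate((("top",280,218,40),("scene",255,140,48))):
    s=400/w; c=cv2.resize(im[n][y0:y0+w,x0:x0+w],(400,400),interpolation=2)
    for A,col in((-40,(0,255,0)),(-46,(255,0,255))):
        a_=np.radians(A);u=np.array([np.cos(a_),np.sin(a_)]);v=np.array([-u[1],u[0]])
        q=[(np.array([xc,yc])+i*.03*u+j*.007*v) for i,j in((1,1),(1,-1),(-1,-1),(-1,1))]
        P=proj(n,[W(p,*b,.059) for b in q]); P=((P+.5-[x0,y0])*s).astype(int)
        cv2.polylines(c,[P.reshape(-1,1,2)],True,col,1)
    o[:,k*400:k*400+400]=c
cv2.imwrite("pics/ov.png",o)
```

```text
(no output)
```

View pics/ov.png

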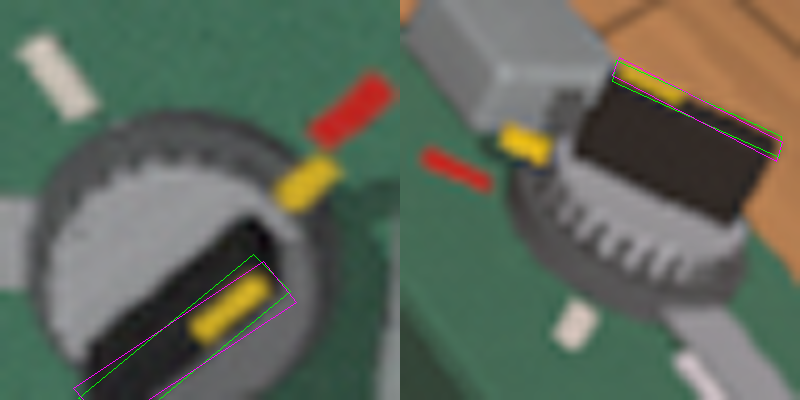

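Run:
```python
from h import *
from scipy.optimize import least_squares
p=np.load('p.npy');xc,yc=-.0158,p[4]
def cen(f,n,A):
    im=cv2.imread(f).astype(float);c=proj(n,W(p,xc+.041*np.cos(A),yc+.041*np.sin(A),.018))[0]
    Y,X=np.mgrid[:420,:560];m=np.hypot(X-c[0],Y-c[1])<5.5
    w=np.clip(np.minimum(im[...,2],im[...,1])-im[...,0]-50,0,None)*m
    return c.round(1),np.array([(w*X).sum(),(w*Y).sum()])/w.sum()
for tag,A in(('0',.698),('_end',-.698)):
    t=cen(f"pics/top{tag}.png","top",A);s=cen(f"pics/scene{tag}.png","scene",A)
    f=least_squares(lambda v:np.r_[proj('top',W(p,*v))[0]-t[1],proj('scene',W(p,*v))[0]-s[1]],[.015,-.07,.02]);v=f.x
    print(tag,t,s,v.round(4),np.degrees(np.arctan2(v[1]-yc,v[0]-xc)),abs(f.fun).max())
```

```text
0 (array([289.6, 233.1]), array([288.76167779, 232.78169685])) (array([280.2, 170.7]), array([279.86666667, 170.00595238])) [ 0.0187 -0.0431  0.0217] 39.064374842637186 0.3776444485496313
_end (array([309.8, 235.6]), array([310.21784566, 235.8255627 ])) (array([270.3, 158.1]), array([269.63138416, 156.84085862])) [ 0.0173 -0.099   0.0211] -40.11480411038571 0.37135789221315463
```

The pointer turned 79.2 deg by centroid (39.1 to -40.1), which is on the line. The arm is clear, so I'm handing in.

```bash
python3 -c "
from workcell import bot
o=bot.get_obs();print(o['time'],o['wrist_force'].round(2),o['ee_pos']);print(bot.job_done())"
```

```text
8.8 [ 0.26  0.66 -0.35] [ 0.47220973 -0.03560753  0.2217607 ]
the job is handed in; nothing more can be done
None
```

I pulled the blade out about 66 mm by its post, released it, then turned the collar 80° clockwise by its grip bar and released that. I handed the job in at 8.8 s with the arm clear of the bracket and reading almost no wrist force.

**Blade:** the pointer is level with the clip to about 1 mm in both cameras, against a 5 mm tolerance. It looked unchanged after release and again after the collar was turned.

**Collar:** the checks did not fully agree, but all fall within the 8° tolerance.
- Colour centroids put the pointer at -40.1° (the red line is at -40°), a turn of 79.2°.
- A hand-read pixel estimate gave -45°, from cruder pixel readings.
- The bar overlay suggested -40° to -43°.

**Other objects:** the arm never came near the bottle, tin or hammer. In the pictures the clip looks unmoved. I did not measure any of the four again at the end.

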